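Square up the cold vial block on the scan stand

ROBOT

A 6-joint arm with a two-finger parallel gripper is mounted at the origin on the work surface. World frame = base frame: x ahead of the robot, y to its left, z up, the work surface at z = 0. Lengths are in m, angles in degrees, forces in N, time in s.
With the tool pointing down it reaches from about 0.325 to 0.85 m from the base axis. Payload 15.5 kg.
Tool frame: the origin (TCP) lies at the very end of the fingers, on their centre line; the grasp point (between the pads) lies 19 mm behind it (robot.grip_depth is the distance from the TCP to the grasp point, in m); z points along the fingers, y is the direction in which the jaws open and shut (so a half turn about z gives the same grasp; the last joint's range is limited). The gripper opens to 91 mm and grips with 3 to 60 N. Pads are 32 mm wide; open, the fingers measure 118 mm over their backs; the gripper's body (76 mm by 178 mm) begins 60 mm behind the grasp point.
Start: joints at [61.851, 28.281, 77.091, -0, 74.628, -5.472], TCP at [0.241, 0.577, 0.214] pointing down, gripper open.
Joint ranges: [-166.48, 166.48], [-47.26, 123.95], [12.59, 153.08], [-70.14, 250.14], [6.76, 159.57], [-176.63, 176.63]. Speed limits (degrees/s): [108.29, 108.29, 147.25, 172.46, 172.46, 172.46].

INTERFACE

Orientations are given as [roll, pitch, yaw] about the fixed x, y, z axes, in that order (R = Rz(yaw) Ry(pitch) Rx(roll)).
In Python, from station import telemetry, get_image, camera_params, workorder, robot gives the robot as it stands.
- The arm moves only by the tool jog_arm, never from a script. Its argument "commands" is a list of rows, each an object of numbers: "dx", "dy", "dz": the shift along the tool's x, y, z in cm; "wx", "wy", "wz": the turn, a rotation vector about the tool's x, y, z in rad; "gripper": the finger opening in cm, from 0 to 9.12. A call has 1 to 5 rows; each row shifts and turns the pose as measured when the row begins, along the tool's axes as they then stand; what a row does not reach is not made up. A row lasts 1/10 s, in which the tool goes at most 50 mm and 8.59 degrees, less where a joint would pass 70% of its speed; a pose out of reach is approached as far as the arm can. A call with a gripper value outside its range is refused whole. The fingers move at their own pace and stop on an object; "force" is the grip in N (left out, the last holds). Time passes only in rows, so rows that do not move let the fingers close. It gives the time, the measured TCP pose, the force and the opening at its end, in the units of the state.
- telemetry.sense(): the state, without advancing time (a new reading comes with each control period).
- get_image(name): name is "scene" or "top" or "wrist"; returns (picture, depth): 480x640x3 uint8, red, green, blue; 480x640 float32, m along the optical axis (not along the pixel's ray), 0 where there is no reading.
- camera_params(name): a dict with "vfov" (degrees; the focal length in pixels is half the picture's height over the tangent of half this angle, whatever the lens; pixels are square), "cx", "cy" (the principal point, pixels), "T" (4x4, takes a point from camera to world coordinates). Camera axes: x right, y up, looking along -z (the intrinsics and any distortion apply to the point x, -y, -z); pixel columns grow to the right and rows downward; lengths in m; the calibration is good to about 2 mm. A picture is of the moment at which its call begins: read the wrist's pose just before it. camera_params takes no time and is no camera call; for the wrist camera it gives the pose at the moment of the call.
- workorder.sign_off(): hands the job in, once; it reports no verdict.
The state is a dict: "time": time; "q": joint angles; "qd": joint speeds; "effort": joint torques, N m; "position": TCP position; "ee_rot": TCP orientation; "force": force on the tool from outside, world axes, zero at the start; "moment": the same for the moment, N m; "grip_width": finger opening in m.
Only numpy, scipy, OpenCV 4.12 (cv2) and the standard library are available. Lean on these libraries where they do the work, as an engineer would, in place of code of your own. Each camera call takes 0.05 s, during which the arm holds its last target.

TASK

The heavy aluminium cooling block has been set down crooked on the base plate of the cap-scanning stand. Push it round and forward with your fingertips, working at one corner and then the other, until one of its long faces sits flat against the fence, with the whole block between the fence's two ends, and then draw back. Push gently, do not pick the block up or tip it, do not touch the scan bar, and leave everything else where it stands.

Things in the scene. Friction and masses are not known exactly. Their poses are not given: they have to be found in the camera images.
- block: Aluminium block, 0.65-0.96 kg, 90 mm (own x) by 120 mm (own y, long), top 40 mm above the plate; caps of 9 vials frozen fast in its 24 wells stand 12 mm higher. Slides on 4 pads at x +-25, y +-35 mm. Origin: centre of underside, on the plate. Long faces (looking along own +x, -x) alike. Starts 34-90 degrees askew, 105-125 mm before the fence. With a corner on the fence it swings about that corner.
- fence: Straight fixed aluminium bar 260 mm long, 26 mm high, rail (30 mm high) behind it. Origin: middle of its working face, at its foot on the plate's top (8 mm above the bench). x points into the fence, roughly away from the robot; y along it; z up. The fixed flat plate reaches 260 mm in front of the origin, 60 mm behind, 200 mm to each side. With the block home its centre is 45 mm in front of this face.
- scan_bar: White scan bar, 30 mm wide, 22 mm thick, 150 mm long, parked over the plate 165 mm along the fence's +y from its middle. Origin: centre of its free end, 97 mm in front of the fence and 60 mm above the plate; from there the bar runs along the fence's +x, back to a carriage on the rail. Underside 49 mm above the plate. Fixed; not to be touched.
- vial_a: Loose cryo vial with white cap, 13 mm across and 47 mm high, standing on the plate towards the fence's -y end. Origin: centre of its underside. To be left alone.
- vial_b: Another such loose vial, standing on the plate's +y side, in front of the scan bar's end. Origin: centre of its underside. To be left alone.
- cap_dish: Small round steel dish, 60 mm across and 16 mm high, standing on the plate's -y side near its front edge. Origin: centre of its underside. To be left alone.
- cryobox: Cardboard cryo box 133 x 133 x 52 mm on the bench to the robot's left. Origin: centre of its underside. To be left alone.
- forceps: Long steel forceps, 258 mm long, 22 mm wide and 8 mm high, lying on the bench to the robot's right; length along its own x. Origin: middle of its underside. To be left alone.
- alcohol: White bottle, 64 mm across and 150 mm high, on the bench to the robot's left. Origin: centre of its underside. To be left alone.
- tape_roll: Roll of paper tape, 76 mm across and 19 mm high, lying on the bench to the robot's right. Origin: centre of its underside. To be left alone.
Not all that is in view belongs to the job. Leave any turquoise look-alike of the block alone.

How it is judged (in metres and radians):
On the way:
1. the fingers push the block (contact force between the fingers and block above 0.5 N), for 0.1 s.
At the end, for the whole second after the job is handed in: One long face of the block lies against the fence: its long side parallel to the fence within 1.7 degrees, its centre 45 mm from the fence face within 3 mm, the whole block between the fence's ends (centre within 70 mm of the fence's middle), flat on the plate and at rest (angle between the y axis of block and the y axis of fence, either way round below 0.03 rad and x of block in the frame of fence between -0.048 and -0.042 m and y of block in the frame of fence between -0.07 and 0.07 m and z of block in the frame of fence below 0.003 m and angle between block's own z axis and vertical below 0.03 rad and linear speed of block below 0.01 m/s); the robot touches nothing.
It fails at once if the block is lifted off the plate or tipped (z of block in the frame of fence above 0.006 m or angle between block's own z axis and vertical above 0.12 rad).
It fails at once if the block is rammed into the fence (over 60 N) (contact force between block and fence above 60 N).
It fails at once if the robot or the block touches the scan bar (contact force between scan_bar and anything else above 1 N).
It fails at once if something else is moved by more than 15 mm or knocked over (distance of any of vial_a, vial_b, cap_dish, cryobox, forceps, alcohol, tape_roll from where it was at the start of the episode above 0.015 m or angle between any of vial_a, vial_b, alcohol's own z axis and vertical above 0.3 rad).
It also fails if it takes over 67 s, if anything falls off the work surface, if the arm or the gripper's body presses on something with over 40 N, if the wrist force passes 120 N, or if a joint passes its speed limit or range.

## Working session

There is one attempt and no reset: what is moved stays moved. The work goes in short steps, Python scripts to look and compute and a tool call to move; the robot and the scene stay as the last step left them, time stands still between calls to the robot, and variables do not carry over. Pictures are saved under pics/ and viewed, and the job is handed in when it is done.

Besides the shell and the picture viewer there is one more tool, called after "Emit:" by a JSON object that holds its "api" and its "payload", one argument or row to a line. jog_arm: Moves the arm, as the interface text tells. Its arguments: {"type":"object","properties":{"commands":{"type":"array","items":{"type":"object","properties":{"dx":{"type":"number"},"dy":{"type":"number"},"dz":{"type":"number"},"wx":{"type":"number"},"wy":{"type":"number"},"wz":{"type":"number"},"gripper":{"type":"number"}}}},"force":{"type":"number"}},"required":["commands"]}

```bash
ls; mkdir -p pics
python3 - <<'E'
from station import telemetry, get_image, camera_params, robot
import cv2,numpy as np
s=telemetry.sense(); print(s)
for n in ["scene","top"]:
    im,d=get_image(n); cv2.imwrite(f"pics/{n}0.png",im[:,:,::-1]); np.save(f"pics/{n}0.npy",d)
    p=camera_params(n); print(n,p)
E
```

```text
pics
{'time': 0.0, 'q': array([ 6.18495147e+01,  2.83153395e+01,  7.71287336e+01, -1.63314328e-03,
        7.46266999e+01, -5.47178652e+00]), 'qd': array([ 0.01724243,  0.02891413, -0.115526  , -0.0997874 , -0.12888973,
        0.05733601]), 'effort': array([ 6.71061585e-03, -8.78858256e+01, -3.81855798e+01,  7.09893624e-02,
        5.31424396e-02, -5.11276551e-05]), 'position': array([0.24079996, 0.57633056, 0.21332384]), 'ee_rot': array([-1.79929399e+02, -5.18160201e-03,  1.57321732e+02]), 'force': array([0.65072142, 0.05568535, 0.2669631 ]), 'moment': array([ 0.00434792, -0.02124277, -0.00874042]), 'grip_width': 0.09119175114584988}
scene {'vfov': 45.2827182723725, 'cx': 319.52877225991307, 'cy': 237.57668794706325, 'T': array([[ 0.33026782, -0.56530321,  0.75588058,  1.64477566],
       [ 0.94387015,  0.19297435, -0.26808589, -0.34567555],
       [ 0.00568425,  0.80199325,  0.59730604,  0.87111688],
       [ 0.        ,  0.        ,  0.        ,  1.        ]])}
top {'vfov': 47.66387216603809, 'cx': 317.77037258027786, 'cy': 240.17102638963672, 'T': array([[-0.00248464,  0.98593935, -0.16708509,  0.37975441],
       [-0.99959789,  0.00227092,  0.02826482,  0.01900646],
       [ 0.02824683,  0.16708814,  0.98553725,  1.41452427],
       [ 0.        ,  0.        ,  0.        ,  1.        ]])}
```

View pics/top0.png

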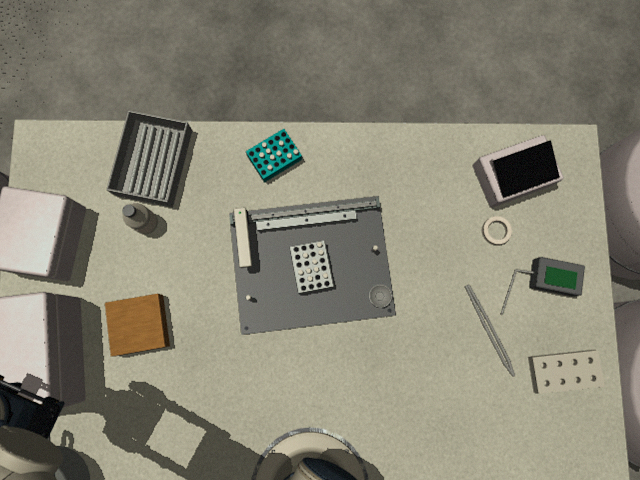

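View pics/scene0.png

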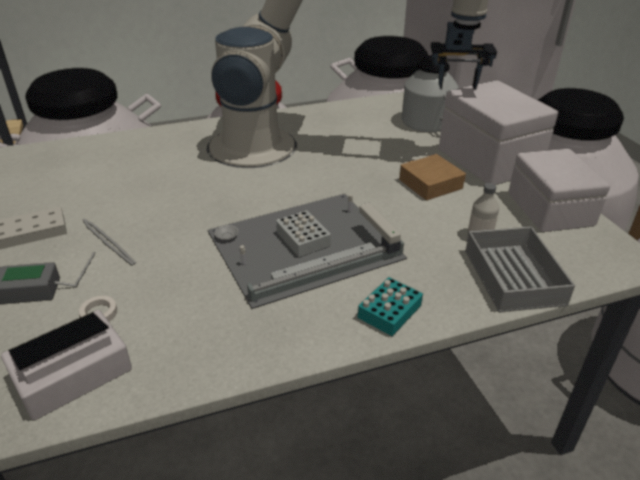

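The top view shows the grey block at about (312,267), the fence bar from (257,228) to (356,216), and the scan bar at (243,237). Vial_b is at (249,298), vial_a at (376,248) and the dish at (380,296). The turquoise look-alike is at (274,155). Next I'll enlarge the view and measure.

```bash
cat > h.py <<'E'
import numpy as np, cv2
from station import telemetry,get_image,camera_params
def f_(p): return 240/np.tan(np.radians(p['vfov']/2))
def ray(p,uv):
    uv=np.atleast_2d(np.asarray(uv,float)); f=f_(p)
    c=np.c_[(uv[:,0]-p['cx'])/f,-(uv[:,1]-p['cy'])/f,-np.ones(len(uv))]
    return p['T'][:3,3],c@p['T'][:3,:3].T
def onz(p,uv,z):
    o,d=ray(p,uv); t=(z-o[2])/d[:,2]; return o+d*t[:,None]
def proj(p,X):
    X=np.atleast_2d(X); c=(X-p['T'][:3,3])@p['T'][:3,:3]; f=f_(p)
    return np.c_[p['cx']+f*c[:,0]/-c[:,2],p['cy']-f*c[:,1]/-c[:,2]]
def cloud(p,d):
    v,u=np.mgrid[0:480,0:640]; f=f_(p)
    c=np.stack([(u-p['cx'])/f*d,-(v-p['cy'])/f*d,-d],-1)
    return c@p['T'][:3,:3].T+p['T'][:3,3]
E
python3 - <<'E'
from h import *
im=cv2.imread("pics/top0.png");c=im[185:345,220:405]
cv2.imwrite("pics/topc.png",cv2.resize(c,None,fx=4,fy=4,interpolation=cv2.INTER_CUBIC)[:600,:800])
p=camera_params("top");d=np.load("pics/top0.npy");X=cloud(p,d)
for uv in [(312,267),(308,224),(270,300),(243,237),(249,298),(376,248),(430,300),(300,290),(295,255)]:
    print(uv,X[uv[1],uv[0]].round(4))
E
```

```text
(312, 267) [ 0.5428 -0.0054  0.0457]
(308, 224) [0.6566 0.0046 0.0323]
(270, 300) [0.4617 0.1019 0.01  ]
(243, 237) [0.6142 0.167  0.0764]
(249, 298) [0.4636 0.1505 0.0635]
(376, 248) [ 0.5895 -0.1671  0.0608]
(430, 300) [ 0.4619 -0.3138  0.0011]
(300, 290) [0.3798 0.019  1.4145]
(295, 255) [0.5724 0.0376 0.0531]
```

View pics/topc.png

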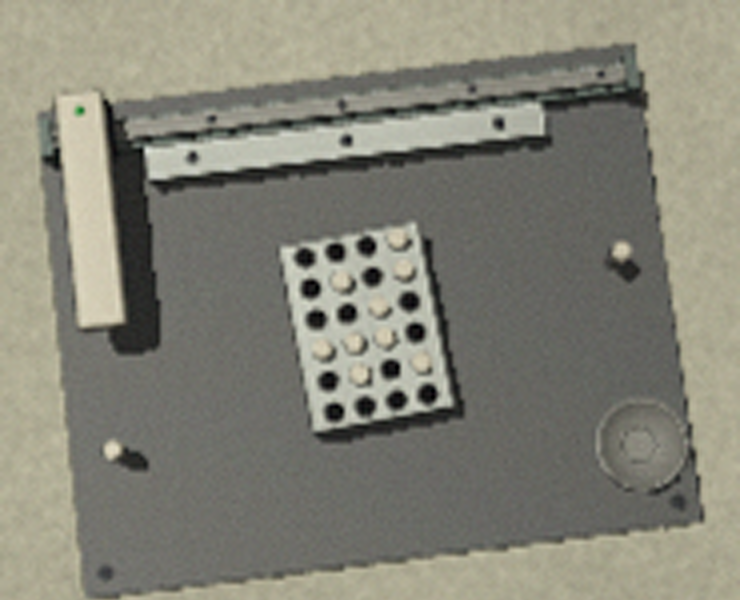

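The enlarged crop shows the block's top corners near crop pixels (281,246), (414,222), (454,407) and (315,432). The fence's front edge runs from (153,181) to (545,135). The block's long axis lies almost perpendicular to the fence, so next I'll measure precisely.

```bash
cat >> h.py <<'E'
def find(im,p,roi=(285,205,365,300),z=0.048,thr=None,fn=None):
    """block pose by minAreaRect of bright top incl filled holes; im is RGB"""
    u0,v0,u1,v1=roi
    S=6
    g=cv2.cvtColor(im,cv2.COLOR_RGB2GRAY)[v0:v1,u0:u1]
    g=cv2.resize(g,None,fx=S,fy=S,interpolation=cv2.INTER_CUBIC)
    m=(g>(thr or 145)).astype(np.uint8)
    cs,_=cv2.findContours(m,cv2.RETR_EXTERNAL,cv2.CHAIN_APPROX_NONE)
    c=max(cs,key=cv2.contourArea)
    pts=(c[:,0].astype(float)+.5)/S-.5+[u0,v0]
    return pts
E
python3 - <<'E'
from h import *
im=cv2.imread("pics/top0.png")[:,:,::-1];p=camera_params("top")
g=cv2.cvtColor(im,cv2.COLOR_RGB2GRAY)
print(g[240:300:3,285:345:3])
pts=find(im,p,roi=(285,232,345,300),thr=125)
W=onz(p,pts,0.048)
r=cv2.minAreaRect((W[:,:2]*1000).astype(np.float32)); print(r, cv2.boxPoints(r))
# fence ends: front top edge points
F=onz(p,np.array([[153,181],[545,135],[143,147],[545,103]])/4+[220,185],0.034); print(F.round(4))
print(np.linalg.norm(F[1]-F[0]), np.degrees(np.arctan2(*(F[0]-F[1])[[1,0]])))
E
```

```text
[[106 108 110 109 104 104 108 106 103 105 102  95 113 106 100 101 101  99
  104  99]
 [107 106 110 106 102 102  97 131 142 170 191 193 165 148 109 101 104 102
  106  99]
 [108 108 145 133 186 195  18 161  75  27 192 154  73 195  33 105 100 106
  105 102]
 [104 108 198  40  17 199  22 145 188 134 189 184 186 185  34 103  99 102
  102  99]
 [105 109 180 200 187 190 180 190 184  35 152 176 197 162  34 104 104 100
  102 101]
 [110 110 148 201  16 178 192 200 172  24 142 188 107 188  96  99 103 102
  102 105]
 [108 107  76 203  23 172 195 121 192 189 182 186  57 149 134  90 106 100
  103 100]
 [110 105 103 201 206 190 195  42 176 185 196 185  23  74 198  35 105 106
  105 106]
 [111 109 108 198  34  21 202  17 142 187 112 190 193 187 189  37 105 103
   99 101]
 [108 108 106 181 160 139 193 193 178 184 196 160 102  26 183  37 106 101
  104 106]
 [110 109 109 165 191 199 186 182 200 173 190 107 168  95 190  96 109 102
  104 108]
 [112 110 111  95 192 192  69 176 115 190 190 194 186 187 174 129  90 108
  103  99]
 [111 106 109 103 189 198 193 190 191 166  85  24 192 195 143 193  81 103
  102 
[... 251 characters left out ...]
103 104]
 [109 111 108 111 103 176  29 167 122  57 195 147 159  51  37  42  39  93
  101 105]
 [113 107 111 108  90 186 155 137  38  39  39  39  35  64  64 108 101 103
  106 103]
 [109 111 109 107 104  49  38  39  69 108 110 109 107 108 109 105 103 101
  103 102]
 [112 111 111 108 109 109 104 109 111 108 102 107 106 106 104 104 102 107
  104 105]]
((545.4119873046875, -2.2681045532226562), (121.16729736328125, 90.54312896728516), 10.806914329528809) [[477.4144    30.84113 ]
 [494.3912   -58.096188]
 [613.40955  -35.37734 ]
 [596.43274   53.55998 ]]
[[ 0.6394  0.1329  0.034 ]
 [ 0.6705 -0.1208  0.034 ]
 [ 0.6617  0.1397  0.034 ]
 [ 0.6918 -0.1212  0.034 ]]
0.2556068862164252 96.99968472033588
```

Emit:
{"api": "jog_arm", "payload": {
  "commands": [
    {"dx": -3.0,"dy": -2.3},
    {"dx": -3.0,"dy": -2.3},
    {"dx": -3.0,"dy": -2.3},
    {"dx": -3.0,"dy": -2.3},
    {"dx": -3.0,"dy": -2.3}
  ]
}}

```text
$.commands[0]: bad value
```

Run:
```python
from h import *
im=cv2.imread("pics/top0.png")[:,:,::-1];p=camera_params("top")
g=cv2.cvtColor(im,cv2.COLOR_RGB2GRAY).astype(float)
# fence front edge: per column, subpixel crossing from bright bar to dark below
P=[]
for u in range(262,353,2):
    v0=228.7-(u-262)*0.117
    vs=np.arange(v0-4,v0+8,0.1); a=np.interp(vs,np.arange(480),g[:,u])
    i=np.where((a[:-1]>140)&(a[1:]<=140))[0]
    if len(i): P.append((u,vs[i[-1]]))
P=np.array(P); W=onz(p,P,0.034)
l=cv2.fitLine((W[:,:2]*1000).astype(np.float32),cv2.DIST_HUBER,0,.01,.01).ravel()
print(len(P),l,np.degrees(np.arctan2(l[1],l[0])))
n=np.array([-l[1],l[0]]);print(np.abs((W[:,:2]*1000-l[2:])@n).max())
# vials/dish quick
for nme,uv,z in [("va",(376,248),.055),("vb",(248.5,297.5),.055),("dish",(380.5,296),.024),("bar end",(245,266.5),.079)]: print(nme,onz(p,uv,z).round(4))
```

```text
46 [ 1.22164056e-01 -9.92509902e-01  6.57791443e+02  7.04898787e+00] -82.98298
0.9081935663086098
va [[ 0.5904 -0.1679  0.055 ]]
vb [[0.4653 0.1526 0.055 ]]
dish [[ 0.4709 -0.1812  0.024 ]]
bar end [[0.54   0.1603 0.079 ]]
```

Emit:
{"api": "jog_arm", "payload": {
  "commands": [
    {"dx": -3.0,"dy": -2.3,"dz": 0,"wx": 0,"wy": 0,"wz": 0,"gripper": 9.1},
    {"dx": -3.0,"dy": -2.3,"dz": 0,"wx": 0,"wy": 0,"wz": 0,"gripper": 9.1},
    {"dx": -3.0,"dy": -2.3,"dz": 0,"wx": 0,"wy": 0,"wz": 0,"gripper": 9.1},
    {"dx": -3.0,"dy": -2.3,"dz": 0,"wx": 0,"wy": 0,"wz": 0,"gripper": 9.1},
    {"dx": -3.0,"dy": -2.3,"dz": 0,"wx": 0,"wy": 0,"wz": 0,"gripper": 9.1}
  ]
}}

```text
time: 0.6
position: [0.3349, 0.4101, 0.2114]
ee_rot: [-179.9, -0.1, 157.7]
force: [0.2, -0.4, -0.5]
grip_width: 0.0912
```

Emit:
{"api": "jog_arm", "payload": {
  "commands": [
    {"dx": -3.0,"dy": -2.3,"dz": 0,"wx": 0,"wy": 0,"wz": 0,"gripper": 9.1},
    {"dx": -3.0,"dy": -2.3,"dz": 0,"wx": 0,"wy": 0,"wz": 0,"gripper": 9.1},
    {"dx": -3.0,"dy": -2.3,"dz": 0,"wx": 0,"wy": 0,"wz": 0,"gripper": 9.1},
    {"dx": -3.0,"dy": -2.3,"dz": 0,"wx": 0,"wy": 0,"wz": 0,"gripper": 9.1},
    {"dx": -3.0,"dy": -2.3,"dz": 0,"wx": 0,"wy": 0,"wz": 0,"gripper": 9.1}
  ]
}}

```text
time: 1.1
position: [0.432, 0.2392, 0.2108]
ee_rot: [-179.8, -0.1, 157.7]
force: [0.8, 0.7, -0.4]
grip_width: 0.0911
```

Emit:
{"api": "jog_arm", "payload": {
  "commands": [
    {"dx": -2.8,"dy": -2.2,"dz": 0,"wx": 0,"wy": 0,"wz": 0,"gripper": 9.1},
    {"dx": -2.8,"dy": -2.2,"dz": 0,"wx": 0,"wy": 0,"wz": 0,"gripper": 9.1},
    {"dx": -2.8,"dy": -2.2,"dz": 0,"wx": 0,"wy": 0,"wz": 0,"gripper": 9.1},
    {"dx": -2.8,"dy": -2.2,"dz": 0,"wx": 0,"wy": 0,"wz": 0,"gripper": 9.1},
    {"dx": 0,"dy": 0,"dz": 0,"wx": 0,"wy": 0,"wz": 0.14,"gripper": 9.1}
  ]
}}

```text
time: 1.6
position: [0.5058, 0.1059, 0.2102]
ee_rot: [-179.7, -0.1, 149.6]
force: [-0.5, 1.1, -0.1]
grip_width: 0.0911
```

Emit:
{"api": "jog_arm", "payload": {
  "commands": [
    {"dx": 0,"dy": 0,"dz": 0,"wx": 0,"wy": 0,"wz": 0.14,"gripper": 9.1},
    {"dx": 0,"dy": 0,"dz": 0,"wx": 0,"wy": 0,"wz": 0.14,"gripper": 9.1},
    {"dx": 0,"dy": 0,"dz": 0,"wx": 0,"wy": 0,"wz": 0.14,"gripper": 9.1},
    {"dx": 0,"dy": 0,"dz": 0,"wx": 0,"wy": 0,"wz": 0.14,"gripper": 9.1},
    {"dx": 0,"dy": 0,"dz": 0,"wx": 0,"wy": 0,"wz": 0.14,"gripper": 9.1}
  ]
}}

```text
time: 2.1
position: [0.5055, 0.1037, 0.2088]
ee_rot: [-179.5, 0.1, 107.7]
force: [-1.0, -0.8, -0.6]
grip_width: 0.0913
```

Emit:
{"api": "jog_arm", "payload": {
  "commands": [
    {"dx": 0,"dy": 0,"dz": 0,"wx": -0.009,"wy": 0,"wz": 0.12,"gripper": 9.1},
    {"dx": -3.0,"dy": 1.9,"dz": 2,"wx": 0,"wy": 0,"wz": 0,"gripper": 9.1},
    {"dx": 0,"dy": 0,"dz": 3.5,"wx": 0,"wy": 0,"wz": 0,"gripper": 9.1},
    {"dx": 0,"dy": 0,"dz": 3.5,"wx": 0,"wy": 0,"wz": 0,"gripper": 9.1},
    {"dx": 0,"dy": 0,"dz": 0,"wx": 0,"wy": 0,"wz": 0,"gripper": 9.1}
  ]
}}

```text
time: 2.6
position: [0.5311, 0.0767, 0.1167]
ee_rot: [179.8, 0.1, 100.1]
force: [-0.2, -0.2, 1.2]
grip_width: 0.0911
```

Run:
```python
from h import *
im,d=get_image("wrist"); cv2.imwrite("pics/w1.png",im[:,:,::-1])
p=camera_params("wrist"); print(p)
```

```text
{'vfov': 71.62189497386828, 'cx': 321.73888302118576, 'cy': 235.8806510794363, 'T': array([[ 0.98453548, -0.16710107, -0.05260341,  0.51740894],
       [ 0.17508447,  0.94874779,  0.26310277,  0.15185785],
       [ 0.00594261, -0.26824405,  0.96333266,  0.28902245],
       [ 0.        ,  0.        ,  0.        ,  1.        ]])}
```

View pics/w1.png

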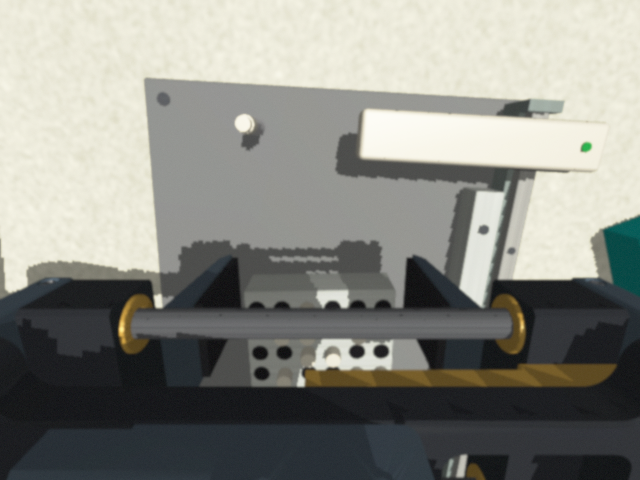

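The wrist view shows the block under the jaws, between columns 240 and 400. Both fingers (near columns 200 and 440) are beyond its left face, and the scan bar (360–600, 110–170) and vial_b (245,123) are well clear. I'll descend now.

Emit:
{"api": "jog_arm", "payload": {
  "commands": [
    {"dx": 0,"dy": 0,"dz": 3,"wx": 0,"wy": 0,"wz": -0.012,"gripper": 9.1},
    {"dx": 0,"dy": 0,"dz": 3,"wx": 0,"wy": 0,"wz": 0,"gripper": 9.1},
    {"dx": 0,"dy": 0,"dz": 2,"wx": 0,"wy": 0,"wz": 0,"gripper": 9.1},
    {"dx": 0,"dy": 0,"dz": 1,"wx": 0,"wy": 0,"wz": 0,"gripper": 9.1},
    {"dx": 0,"dy": 0,"dz": 0,"wx": 0,"wy": 0,"wz": 0,"gripper": 9.1}
  ]
}}

```text
time: 3.15
position: [0.5382, 0.0778, 0.0346]
ee_rot: [179.1, 0.2, 100.9]
force: [0.7, 1.3, 0.6]
grip_width: 0.0909
```

Emit:
{"api": "jog_arm", "payload": {
  "commands": [
    {"dx": -0.4,"dy": 0,"dz": 0,"wx": 0,"wy": 0,"wz": 0,"gripper": 9.1},
    {"dx": -0.4,"dy": 0,"dz": 0,"wx": 0,"wy": 0,"wz": 0,"gripper": 9.1},
    {"dx": -0.3,"dy": 0,"dz": 0,"wx": 0,"wy": 0,"wz": 0,"gripper": 9.1},
    {"dx": -0.2,"dy": 0,"dz": 0,"wx": 0,"wy": 0,"wz": 0,"gripper": 9.1},
    {"dx": -0.2,"dy": 0,"dz": 0,"wx": 0,"wy": 0,"wz": 0,"gripper": 9.1}
  ]
}}

```text
time: 3.65
position: [0.544, 0.0619, 0.0395]
ee_rot: [178.7, 0.3, 100.9]
force: [-0.1, -0.3, 0.4]
grip_width: 0.0907
```

Emit:
{"api": "jog_arm", "payload": {
  "commands": [
    {"dx": 0,"dy": -0.3,"dz": 0.8,"wx": 0.022,"wy": 0,"wz": 0,"gripper": 9.1},
    {"dx": 0,"dy": -0.3,"dz": 0.8,"wx": 0,"wy": 0,"wz": 0,"gripper": 9.1}
  ]
}}

```text
time: 3.85
position: [0.5391, 0.0603, 0.0237]
ee_rot: [180.0, 0.3, 100.8]
force: [-0.4, -0.1, 0.0]
grip_width: 0.0912
```

Run:
```python
from h import *
for i in range(3):
    s=telemetry.sense(); print(s['time'],s['position'],s['ee_rot'],s['force'],s['q'].round(3))
    get_image("top")
```

```text
3.85 [0.53911096 0.060339   0.02368233] [179.96949641   0.31862343 100.84773912] [-0.36196162 -0.09509018  0.03925769] [  0.28   36.732  99.315  -0.444  43.866 -10.248]
3.9 [0.53759758 0.06027993 0.0223288 ] [-179.92773585    0.2939379   100.85489098] [-0.88038587 -0.36089967 -0.96508588] [  0.271  36.819  99.483  -0.437  43.716 -10.268]
3.95 [0.53749592 0.06040967 0.02275259] [-179.90610665    0.28544708  100.85992423] [ 0.01565582 -0.08299967  0.47413932] [  0.282  36.781  99.462  -0.43   43.797 -10.267]
```

Emit:
{"api": "jog_arm", "payload": {
  "commands": [
    {"dx": -0.3,"dy": -0.1,"dz": 0,"wx": 0,"wy": 0,"wz": 0,"gripper": 9.1},
    {"dx": -0.2,"dy": -0.24,"dz": 0,"wx": 0,"wy": 0,"wz": -0.04,"gripper": 9.1},
    {"dx": -0.2,"dy": -0.24,"dz": 0,"wx": 0,"wy": 0,"wz": -0.04,"gripper": 9.1},
    {"dx": -0.2,"dy": -0.24,"dz": 0,"wx": 0,"wy": 0,"wz": -0.04,"gripper": 9.1},
    {"dx": -0.2,"dy": -0.24,"dz": 0,"wx": 0,"wy": 0,"wz": -0.04,"gripper": 9.1}
  ]
}}

```text
time: 4.5
position: [0.5293, 0.048, 0.0232]
ee_rot: [-179.9, 0.2, 110.3]
force: [-0.5, 1.8, -0.9]
grip_width: 0.0909
```

```bash
cat >> h.py <<'E'
FO=np.array([.657,.006]);FA=np.radians(7.0)
fx=np.array([np.cos(FA),np.sin(FA)]);fy=np.array([-np.sin(FA),np.cos(FA)])
def fen(P): 
    q=np.asarray(P)[:2]-FO; return np.array([q@fx,q@fy])*1000
def st():
    s=telemetry.sense(); print('t',round(s['time'],2),'fence xy',fen(s['position']).round(1),'z',s['position'][2].round(4),'rpy',s['ee_rot'].round(1),'F',s['force'].round(1)); return s
def snap(name):
    im,d=get_image("top"); p=camera_params("top")
    cv2.imwrite(f"pics/{name}.png",cv2.resize(im[185:345,220:405,::-1],None,fx=4,fy=4,interpolation=cv2.INTER_CUBIC)[:600,:800])
    np.save(f"pics/{name}.npy",d); np.save(f"pics/{name}_im.npy",im)
E
python3 - <<'E'
from h import *
st(); snap("t2"); st()
E
```

```text
t 4.5 fence xy [-121.6   57.3] z 0.0232 rpy [-179.9    0.2  110.3] F [-0.5  1.8 -0.9]
t 4.55 fence xy [-121.9   57. ] z 0.0232 rpy [-179.9    0.2  110.5] F [-0.7  1.6  0. ]
```

View pics/t2.png

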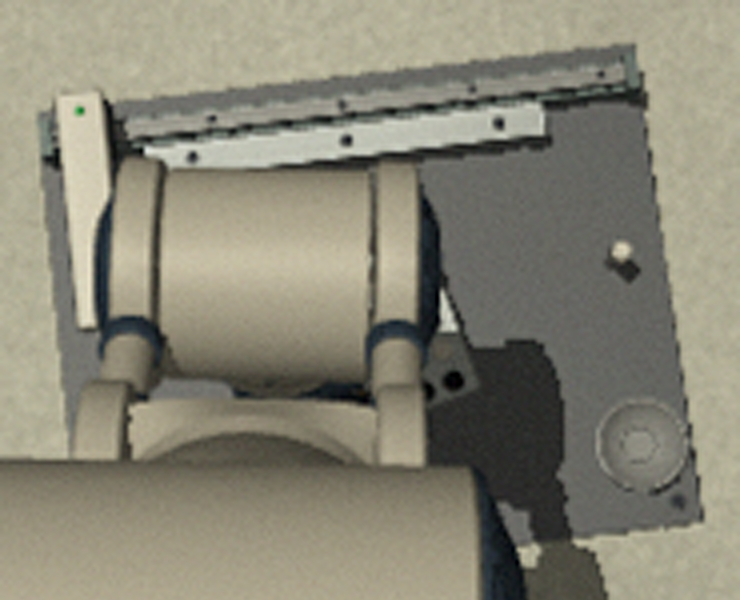

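The top view shows the block's near end swung to the right (about (460,370)), with the arm covering the rest. The push works at about 2 N, so I'll continue the arc.

Emit:
{"api": "jog_arm", "payload": {
  "commands": [
    {"dx": -0.2,"dy": -0.24,"dz": 0,"wx": 0,"wy": 0,"wz": -0.04,"gripper": 9.1},
    {"dx": -0.2,"dy": -0.24,"dz": 0,"wx": 0,"wy": 0,"wz": -0.04,"gripper": 9.1},
    {"dx": -0.2,"dy": -0.24,"dz": 0,"wx": 0,"wy": 0,"wz": -0.04,"gripper": 9.1},
    {"dx": -0.2,"dy": -0.24,"dz": 0,"wx": 0,"wy": 0,"wz": -0.04,"gripper": 9.1},
    {"dx": -0.2,"dy": -0.24,"dz": 0,"wx": 0,"wy": 0,"wz": -0.04,"gripper": 9.1}
  ]
}}

```text
time: 5.05
position: [0.5211, 0.0339, 0.0233]
ee_rot: [-179.8, 0.0, 122.1]
force: [-0.5, 1.8, -0.4]
grip_width: 0.0913
```

Run:
```python
from h import *
im,d=get_image("wrist"); cv2.imwrite("pics/w2.png",im[:,:,::-1]); st()
```

```text
t 5.1 fence xy [-131.7   44. ] z 0.0232 rpy [-179.8    0.   122.2] F [-1.8  2.  -0.2]
```

View pics/w2.png

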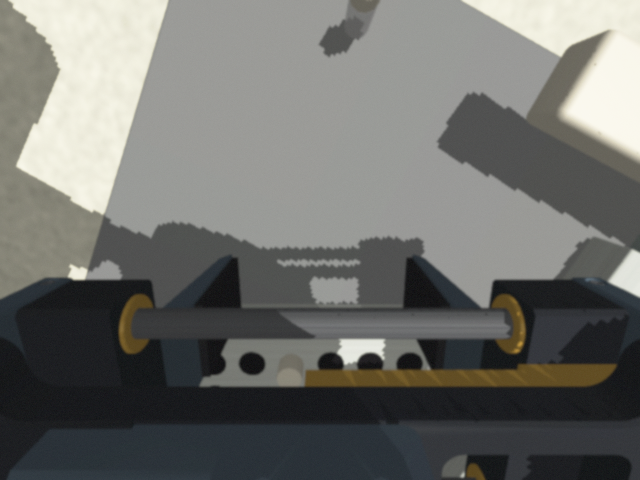

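The wrist view shows the block's long face lying parallel to both fingers (row about 310), so the contact is flush. Vial_b (355,20) and the scan bar are clear. I'll continue.

Emit:
{"api": "jog_arm", "payload": {
  "commands": [
    {"dx": -0.2,"dy": -0.24,"dz": 0,"wx": 0,"wy": 0,"wz": -0.04,"gripper": 9.1},
    {"dx": -0.2,"dy": -0.24,"dz": 0,"wx": 0,"wy": 0,"wz": -0.04,"gripper": 9.1},
    {"dx": -0.2,"dy": -0.24,"dz": 0,"wx": 0,"wy": 0,"wz": -0.04,"gripper": 9.1},
    {"dx": -0.2,"dy": -0.24,"dz": 0,"wx": 0,"wy": 0,"wz": -0.04,"gripper": 9.1},
    {"dx": -0.2,"dy": -0.24,"dz": 0,"wx": 0,"wy": 0,"wz": -0.04,"gripper": 9.1}
  ]
}}

```text
time: 5.6
position: [0.5159, 0.0189, 0.0232]
ee_rot: [-179.7, -0.2, 133.6]
force: [-0.8, 1.8, -0.3]
grip_width: 0.0912
```

Run:
```python
from h import *
st()
```

```text
t 5.6 fence xy [-138.5   30. ] z 0.0232 rpy [-179.7   -0.2  133.6] F [-0.8  1.8 -0.3]
```

Emit:
{"api": "jog_arm", "payload": {
  "commands": [
    {"dx": -0.2,"dy": -0.24,"dz": 0,"wx": 0,"wy": 0,"wz": -0.04,"gripper": 9.1},
    {"dx": -0.2,"dy": -0.24,"dz": 0,"wx": 0,"wy": 0,"wz": -0.04,"gripper": 9.1},
    {"dx": -0.2,"dy": -0.24,"dz": 0,"wx": 0,"wy": 0,"wz": -0.04,"gripper": 9.1},
    {"dx": -0.2,"dy": -0.24,"dz": 0,"wx": 0,"wy": 0,"wz": -0.04,"gripper": 9.1},
    {"dx": -0.2,"dy": -0.24,"dz": 0,"wx": 0,"wy": 0,"wz": -0.04,"gripper": 9.1}
  ]
}}

```text
time: 6.1
position: [0.5129, 0.0039, 0.0232]
ee_rot: [-179.7, -0.5, 145.1]
force: [-4.0, 2.9, 1.1]
grip_width: 0.0909
```

Run:
```python
from h import *
st();im,d=get_image("wrist"); cv2.imwrite("pics/w3.png",im[:,:,::-1]); st()
```

```text
t 6.1 fence xy [-143.3   15.4] z 0.0232 rpy [-179.7   -0.5  145.1] F [-4.   2.9  1.1]
t 6.15 fence xy [-143.2   15.1] z 0.0232 rpy [-179.7   -0.5  145.2] F [-3.1  2.5  1.4]
```

View pics/w3.png

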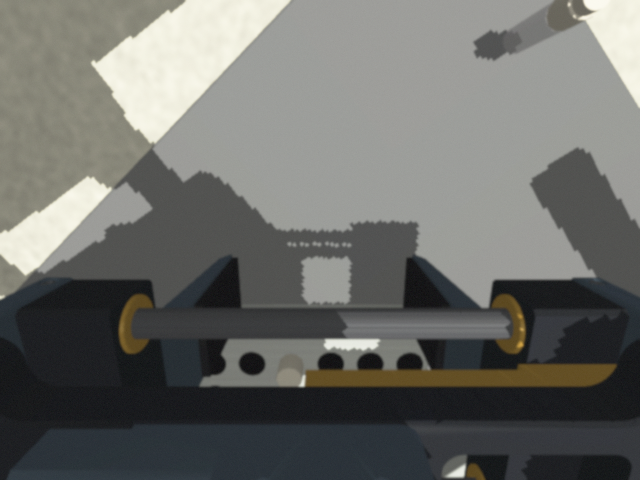

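Emit:
{"api": "jog_arm", "payload": {
  "commands": [
    {"dx": -0.2,"dy": -0.24,"dz": 0,"wx": -0.005,"wy": -0.01,"wz": -0.04,"gripper": 9.1},
    {"dx": -0.2,"dy": -0.24,"dz": 0,"wx": 0,"wy": 0,"wz": -0.04,"gripper": 9.1},
    {"dx": -0.2,"dy": -0.24,"dz": 0,"wx": 0,"wy": 0,"wz": -0.04,"gripper": 9.1},
    {"dx": -0.2,"dy": -0.24,"dz": 0,"wx": 0,"wy": 0,"wz": -0.04,"gripper": 9.1},
    {"dx": -0.2,"dy": -0.24,"dz": 0,"wx": 0,"wy": 0,"wz": -0.04,"gripper": 9.1}
  ]
}}

```text
time: 6.65
position: [0.5128, -0.011, 0.0232]
ee_rot: [-179.9, -0.2, 156.4]
force: [-4.5, 2.9, 2.0]
grip_width: 0.091
```

Emit:
{"api": "jog_arm", "payload": {
  "commands": [
    {"dx": -0.2,"dy": -0.24,"dz": 0,"wx": 0,"wy": 0,"wz": -0.04,"gripper": 9.1},
    {"dx": -0.2,"dy": -0.24,"dz": 0,"wx": 0,"wy": 0,"wz": -0.04,"gripper": 9.1},
    {"dx": -0.2,"dy": -0.24,"dz": 0,"wx": 0,"wy": 0,"wz": -0.04,"gripper": 9.1},
    {"dx": -0.2,"dy": -0.24,"dz": 0,"wx": 0,"wy": 0,"wz": -0.04,"gripper": 9.1},
    {"dx": -0.2,"dy": -0.24,"dz": 0,"wx": 0,"wy": 0,"wz": -0.04,"gripper": 9.1}
  ]
}}

```text
time: 7.15
position: [0.5147, -0.0249, 0.0233]
ee_rot: [-179.9, -0.6, 167.7]
force: [-4.8, 1.7, 3.0]
grip_width: 0.0907
```

Run:
```python
from h import *
st();im,d=get_image("wrist"); cv2.imwrite("pics/w4.png",im[:,:,::-1]); st()
```

```text
t 7.15 fence xy [-145.   -13.3] z 0.0233 rpy [-179.9   -0.6  167.7] F [-4.8  1.7  3. ]
t 7.2 fence xy [-144.7  -13.7] z 0.0233 rpy [-179.9   -0.6  167.8] F [-3.4 -0.7  2.3]
```

View pics/w4.png

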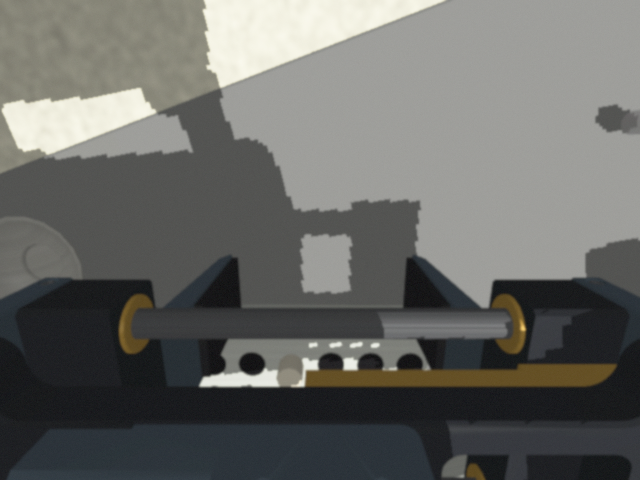

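Emit:
{"api": "jog_arm", "payload": {
  "commands": [
    {"dx": -0.24,"dy": -0.24,"dz": 0,"wx": 0,"wy": -0.01,"wz": -0.04,"gripper": 9.1},
    {"dx": -0.24,"dy": -0.24,"dz": 0,"wx": 0,"wy": 0,"wz": -0.04,"gripper": 9.1},
    {"dx": -0.24,"dy": -0.24,"dz": 0,"wx": 0,"wy": 0,"wz": -0.04,"gripper": 9.1},
    {"dx": -0.24,"dy": -0.24,"dz": 0,"wx": 0,"wy": 0,"wz": -0.04,"gripper": 9.1},
    {"dx": -0.24,"dy": -0.24,"dz": 0,"wx": 0,"wy": 0,"wz": -0.04,"gripper": 9.1}
  ]
}}

```text
time: 7.7
position: [0.5218, -0.0382, 0.0231]
ee_rot: [-179.9, -0.3, 178.9]
force: [-6.5, 0.1, 4.6]
grip_width: 0.0911
```

Emit:
{"api": "jog_arm", "payload": {
  "commands": [
    {"dx": -0.24,"dy": -0.24,"dz": 0,"wx": 0,"wy": 0,"wz": -0.04,"gripper": 9.1},
    {"dx": -0.24,"dy": -0.24,"dz": 0,"wx": 0,"wy": 0,"wz": -0.04,"gripper": 9.1},
    {"dx": -0.24,"dy": -0.24,"dz": 0,"wx": 0,"wy": 0,"wz": -0.04,"gripper": 9.1},
    {"dx": -0.2,"dy": -0.1,"dz": 0,"wx": 0,"wy": 0,"wz": -0.015,"gripper": 9.1}
  ]
}}

```text
time: 8.1
position: [0.5283, -0.0459, 0.0231]
ee_rot: [180.0, -0.7, -173.6]
force: [-7.2, -0.7, 5.5]
grip_width: 0.0912
```

Run:
```python
from h import *
st();im,d=get_image("wrist"); cv2.imwrite("pics/w5.png",im[:,:,::-1]); get_image("top");im,d=get_image("scene"); cv2.imwrite("pics/s5.png",im[:,:,::-1]);snap("t5");st()
```

```text
t 8.1 fence xy [-134.1  -35.8] z 0.0231 rpy [ 180.    -0.7 -173.6] F [-7.2 -0.7  5.5]
t 8.3 fence xy [-133.8  -35.8] z 0.0231 rpy [ 180.    -0.6 -173.6] F [-4.9 -1.9  2.6]
```

View pics/w5.png

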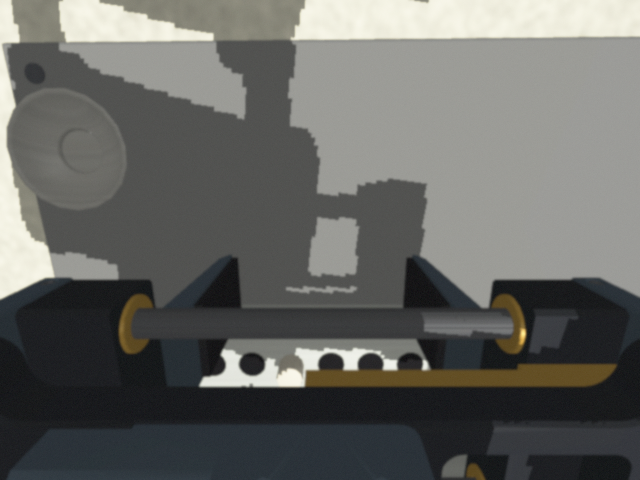

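View pics/s5.png

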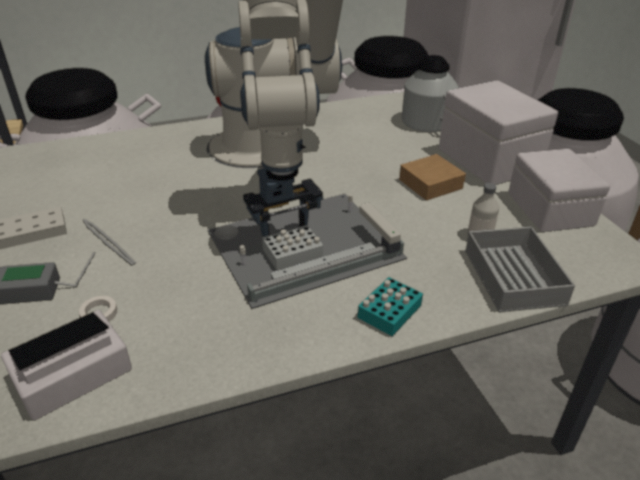

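View pics/t5.png

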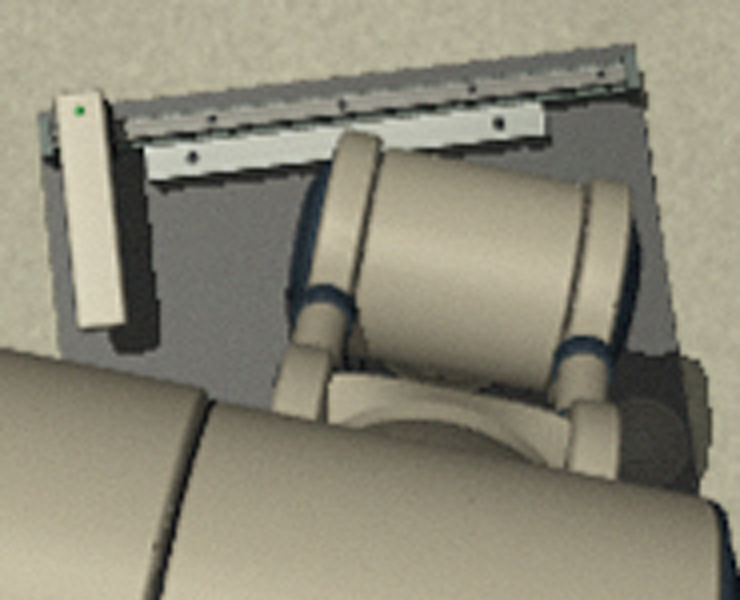

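The wrist view shows the long face still flush with both fingers, and the dish at (65,150) is clear. The scene view shows the block upright in front of the fence at (292,243). About 28 mm remain, so I'll push straight forward.

Emit:
{"api": "jog_arm", "payload": {
  "commands": [
    {"dx": -0.3,"dy": 0,"dz": -0.03,"wx": 0,"wy": -0.01,"wz": -0.01,"gripper": 9.1},
    {"dx": -0.3,"dy": 0,"dz": 0,"wx": 0,"wy": 0,"wz": 0,"gripper": 9.1},
    {"dx": -0.3,"dy": 0,"dz": 0,"wx": 0,"wy": 0,"wz": 0,"gripper": 9.1},
    {"dx": -0.3,"dy": 0,"dz": 0,"wx": 0,"wy": 0,"wz": 0,"gripper": 9.1},
    {"dx": -0.3,"dy": 0,"dz": 0,"wx": 0,"wy": 0,"wz": 0,"gripper": 9.1}
  ]
}}

```text
time: 8.8
position: [0.5408, -0.0435, 0.0231]
ee_rot: [179.9, -0.4, -173.4]
force: [-7.9, -1.7, 5.7]
grip_width: 0.0908
```

Run:
```python
from h import *
st()
```

```text
t 8.8 fence xy [-121.3  -35. ] z 0.0231 rpy [ 179.9   -0.4 -173.4] F [-7.9 -1.7  5.7]
```

Emit:
{"api": "jog_arm", "payload": {
  "commands": [
    {"dx": -0.3,"dy": 0,"dz": -0.03,"wx": 0,"wy": -0.005,"wz": -0.008,"gripper": 9.1},
    {"dx": -0.3,"dy": 0,"dz": 0,"wx": 0,"wy": 0,"wz": 0,"gripper": 9.1},
    {"dx": -0.3,"dy": 0,"dz": 0,"wx": 0,"wy": 0,"wz": 0,"gripper": 9.1},
    {"dx": -0.15,"dy": 0,"dz": 0,"wx": 0,"wy": 0,"wz": 0,"gripper": 9.1},
    {"dx": -0.15,"dy": 0,"dz": 0,"wx": 0,"wy": 0,"wz": 0,"gripper": 9.1}
  ]
}}

```text
time: 9.3
position: [0.5528, -0.0417, 0.0231]
ee_rot: [179.9, -0.3, -173.2]
force: [-7.8, -1.4, 4.4]
grip_width: 0.0911
```

Emit:
{"api": "jog_arm", "payload": {
  "commands": [
    {"dx": -0.15,"dy": 0,"dz": 0,"wx": 0,"wy": 0,"wz": 0,"gripper": 9.1},
    {"dx": -0.15,"dy": 0,"dz": 0,"wx": 0,"wy": 0,"wz": 0,"gripper": 9.1}
  ]
}}

```text
time: 9.5
position: [0.5537, -0.0415, 0.0231]
ee_rot: [179.9, -0.5, -173.2]
force: [-16.8, -7.1, 11.2]
grip_width: 0.091
```

Run:
```python
from h import *
st()
```

```text
t 9.5 fence xy [-108.4  -34.5] z 0.0231 rpy [ 179.9   -0.5 -173.2] F [-16.8  -7.1  11.2]
```

Emit:
{"api": "jog_arm", "payload": {
  "commands": [
    {"dx": -0.15,"dy": 0,"dz": -0.03,"wx": 0,"wy": 0,"wz": 0,"gripper": 9.1}
  ]
}}

```text
time: 9.6
position: [0.5536, -0.0415, 0.0232]
ee_rot: [179.9, -0.7, -173.2]
force: [-11.2, -6.3, 3.0]
grip_width: 0.091
```

Emit:
{"api": "jog_arm", "payload": {
  "commands": [
    {"dx": -0.15,"dy": 0,"dz": 0,"wx": 0,"wy": 0,"wz": 0,"gripper": 9.1}
  ]
}}

```text
time: 9.7
position: [0.5535, -0.0414, 0.0231]
ee_rot: [179.9, -0.9, -173.2]
force: [-13.3, -3.1, 9.9]
grip_width: 0.0913
```

Run:
```python
from h import *
s=st(); print(s['moment'])
im,d=get_image("wrist"); cv2.imwrite("pics/w6.png",im[:,:,::-1]);snap("t6");im,d=get_image("scene"); cv2.imwrite("pics/s6.png",cv2.resize(im[190:310,200:420,::-1],None,fx=3.6,fy=3.6,interpolation=cv2.INTER_CUBIC)); st()
```

```text
t 9.7 fence xy [-108.5  -34.5] z 0.0231 rpy [ 179.9   -0.9 -173.2] F [-13.3  -3.1   9.9]
[-0.73454548  2.10910641 -0.0230619 ]
t 9.85 fence xy [-108.5  -34.5] z 0.0232 rpy [ 179.9   -0.9 -173.2] F [-12.5  -5.1   7.9]
```

View pics/s6.png

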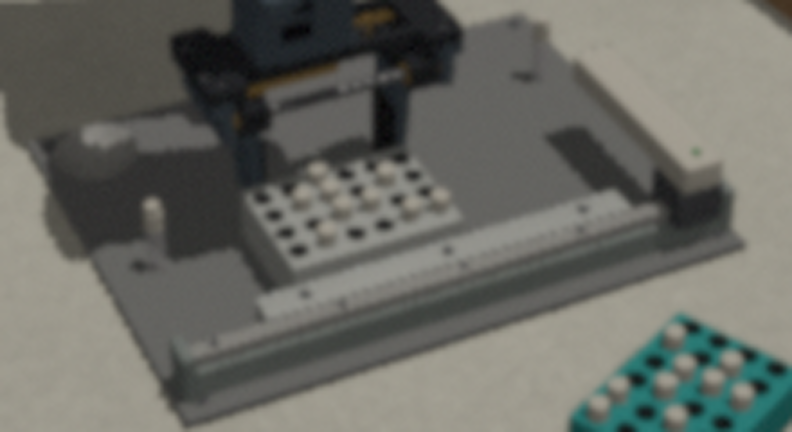

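The scene view shows the block beside the fence, but I can't tell whether there is a gap. Motion stopped and the force rose from about 8 to 13–17 N, so it looks like fence contact. I'll draw back and check from above.

Emit:
{"api": "jog_arm", "payload": {
  "commands": [
    {"dx": 0.3,"dy": 0,"dz": 0,"wx": 0,"wy": 0,"wz": 0,"gripper": 9.1},
    {"dx": 0.6,"dy": 0,"dz": 0,"wx": 0,"wy": -0.015,"wz": 0,"gripper": 9.1},
    {"dx": 1.0,"dy": 0,"dz": 0,"wx": 0,"wy": 0,"wz": 0,"gripper": 9.1},
    {"dx": 1.5,"dy": 0,"dz": -1,"wx": 0,"wy": 0,"wz": 0,"gripper": 9.1},
    {"dx": 2,"dy": 0,"dz": -3,"wx": 0,"wy": 0,"wz": 0,"gripper": 9.1}
  ]
}}

```text
time: 10.35
position: [0.5014, -0.0482, 0.0621]
ee_rot: [179.9, 0.2, -173.3]
force: [0.8, -1.0, 0.9]
grip_width: 0.091
```

Emit:
{"api": "jog_arm", "payload": {
  "commands": [
    {"dx": 2,"dy": 0,"dz": -3,"wx": 0,"wy": 0,"wz": 0,"gripper": 9.1},
    {"dx": 2,"dy": 0,"dz": -4,"wx": 0,"wy": 0,"wz": 0,"gripper": 9.1},
    {"dx": 2,"dy": 0,"dz": -4,"wx": 0,"wy": 0,"wz": 0,"gripper": 9.1},
    {"dx": 0,"dy": 3,"dz": -3,"wx": 0,"wy": 0,"wz": 0,"gripper": 9.1},
    {"dx": 0,"dy": 4,"dz": 0,"wx": 0,"wy": 0,"wz": 0,"gripper": 9.1}
  ]
}}

```text
time: 10.85
position: [0.4307, 0.0117, 0.21]
ee_rot: [-180.0, 0.5, -173.7]
force: [1.8, 0.5, -0.5]
grip_width: 0.0909
```

Emit:
{"api": "jog_arm", "payload": {
  "commands": [
    {"dx": 0,"dy": 4,"dz": 0,"wx": 0,"wy": 0,"wz": 0,"gripper": 9.1},
    {"dx": 0,"dy": 4,"dz": 0,"wx": 0,"wy": 0,"wz": 0,"gripper": 9.1},
    {"dx": 0,"dy": 4,"dz": 0,"wx": 0,"wy": 0,"wz": 0,"gripper": 9.1},
    {"dx": 0,"dy": 4,"dz": 0,"wx": 0,"wy": 0,"wz": 0,"gripper": 9.1},
    {"dx": 0,"dy": 4,"dz": 0,"wx": 0,"wy": 0,"wz": 0,"gripper": 9.1}
  ]
}}

```text
time: 11.35
position: [0.4086, 0.2173, 0.2132]
ee_rot: [-180.0, 1.0, -173.9]
force: [0.7, 0.2, -0.2]
grip_width: 0.0907
```

Run:
```python
from h import *
st();snap("t7")
```

```text
t 11.35 fence xy [-220.8  240. ] z 0.2132 rpy [-180.     1.  -173.9] F [ 0.7  0.2 -0.2]
```

View pics/t7.png

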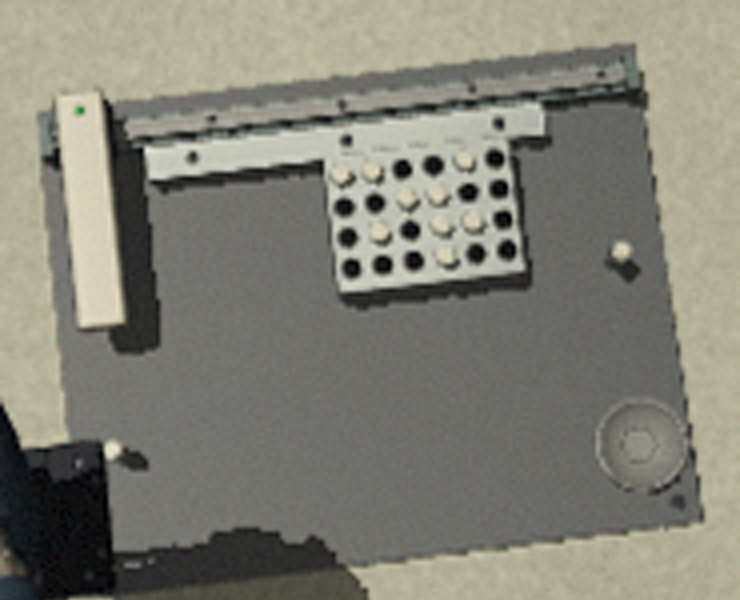

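The top view shows the block beside the fence (top corners about (325,165), (505,145), (525,270) and (340,293)), with the vials and dish unmoved. Next I'll check the angle and the gap numerically.

Run:
```python
from h import *
p=camera_params("top")
def line(g,us,v0,z,sgn=1,rng=5):
    P=[]
    for u in us:
        c=v0(u); vs=np.arange(c-rng,c+rng,.05); a=np.interp(vs,np.arange(480),g[:,u])
        d=np.gradient(cv2.GaussianBlur(a.reshape(-1,1),(1,15),0).ravel()); P.append((u,vs[np.argmin(d)]))
    W=onz(p,np.array(P),z)[:,:2]*1000
    l=cv2.fitLine(W.astype(np.float32),cv2.DIST_HUBER,0,.01,.01).ravel()
    n=np.array([-l[1],l[0]]); n*=np.sign(n[0]); 
    return np.degrees(np.arctan2(-l[0]*np.sign(l[1])*1,abs(l[1]))), n, n@l[2:], np.median(abs((W-l[2:])@n))
gs={k:cv2.cvtColor(np.load(f"pics/{k}_im.npy"),cv2.COLOR_RGB2GRAY).astype(float) for k in ["t7"]}
g0=cv2.cvtColor(cv2.imread("pics/top0.png"),cv2.COLOR_BGR2GRAY).astype(float)
fl=lambda u:185+(181-(4*(u-220)-153)*46/392)/4
nl=lambda u:185+(293-(4*(u-220)-340)*23/185)/4
a,nf,df,r=line(g0,range(262,353,2),fl,.034); print("fence",a,nf,df,r)
g=gs["t7"]
b=line(g,range(307,350,1),nl,.048); print("near edge",b)
c=np.array([onz(p,[220+432/4,185+281/4],.048)[0,:2]*1000])
print("gap near edge -> fence", df-nf@ (onz(p,[[327.5,nl(327.5)]],.048)[0,:2]*1000), "via line:", df-b[2], )
# holes
m=(g<60).astype(np.uint8); roi=np.zeros_like(m); roi[218:258,300:352]=1; m*=roi
cs,_=cv2.findContours(cv2.resize(m,None,fx=1,fy=1),cv2.RETR_EXTERNAL,cv2.CHAIN_APPROX_NONE)
# left / right edges of block
for row in (235,240,245): print(row,[int(x) for x in g[row,298:310]],[int(x) for x in g[row,345:358]])
cor=onz(p,np.array([[340,293],[525,270]])/4+[220,185],.048); print([fen(q) for q in cor])
# depth check of tilt
X=cloud(p,np.load("pics/t7.npy")); 
msk=np.zeros((480,640),bool); msk[228:254,306:348]=True
Z=X[msk]; Z=Z[(Z[:,2]>.045)&(Z[:,2]<.051)]; A=np.c_[Z[:,:2],np.ones(len(Z))]; print(len(Z),np.linalg.lstsq(A,Z[:,2],rcond=None)[0], Z[:,2].mean())
```

```text
fence 6.8853064 [0.99278814 0.11988224] 652.9384 0.6441468908737018
near edge (np.float32(6.915168), array([0.9927255 , 0.12039965], dtype=float32), np.float32(563.1019), np.float64(0.6184543971713609))
gap near edge -> fence 90.3372168843348 via line: 89.83649
235 [113, 110, 114, 79, 182, 163, 57, 16, 20, 36, 155, 190] [184, 189, 188, 153, 78, 37, 91, 107, 107, 104, 103, 107, 100]
240 [114, 113, 109, 110, 101, 180, 201, 200, 199, 197, 194, 196] [21, 23, 15, 150, 96, 37, 91, 109, 105, 104, 101, 108, 108]
245 [113, 111, 113, 108, 81, 172, 137, 50, 24, 24, 48, 152] [105, 49, 42, 138, 190, 97, 32, 96, 107, 104, 103, 105, 98]
[array([-90.68743437,  17.51176716]), array([ -90.21962446, -101.16176396])]
657 [-0.00086891 -0.00052391  0.04841717] 0.04790905292003089
```

All checks agree, so I'm handing the job in.

Run:
```python
from h import *
from station import workorder
st(); print(workorder.sign_off())
```

```text
t 11.4 fence xy [-220.7  244.8] z 0.2133 rpy [ 179.9    1.1 -173.9] F [-1.9  1.4 -0.2]
the job is handed in; nothing more can be done
None
```

The block's long face is against the fence by my measurements, and I handed the job in after about 11.4 s. I set both open fingertips against one long face and swung the block round through about 86°. I then pushed it straight onto the fence, drew back and lifted clear.

Last checks, from the top camera and the tool's force reading:

| Check | Measured | Wanted |
|---|---|---|
| Angle between long face and fence | about 0.03° | within 1.7° |
| Near edge to fence face | 89.8–90.3 mm (centre about 45 mm out) | 90 mm (centre 45 mm, within 3 mm) |
| Block centre along the fence | about −42 mm | within ±70 mm |
| Top of block above the bench | 47.9 mm, level | 48 mm |

- **Push force:** the largest reading was about 22 N at the tool, when the block met the fence. While sliding it stayed at about 10 N or less.
- **Other objects:** the vials, dish and scan bar looked unmoved from above. I did not re-measure the things on the bench; the arm only passed high above them.
- **Disagreement:** the fingers stopped about 2.5 mm short of where I expected fence contact. That is about the size of the camera calibration and finger-width uncertainty, and the measured 90 mm gap confirms the contact.

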